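Set out the cruets on a serving board

TASK

Set out the serving board: stand the salt shaker on the board's lengthwise centre line 10 cm from its middle, at the end on the side where the egg box stands, and the dropper bottle in the same way at the other end; set the tea light 6.5 cm straight in front of the board's middle (on the robot's side). Last of all, when those three stand in place, stand the pepper mill in the middle of the board, between salt and bottle. Set everything down upright and gently, dropping nothing, let go, and leave the egg box and the mug where they are.

Things in the scene. Friction and masses are not known exactly. Their poses are not given: they have to be found in the camera images.
- board: Plain brown wooden chopping board used as serving board, 200 x 300 mm, top 22 mm above the worktop; it does not move. Origin: centre of its underside. y axis: its long (lengthwise) direction, to the robot's left; x axis: its short direction, away from the robot; turned by at most about 0.25 rad. Nothing stands on it at the start.
- salt: Small round glass salt shaker with a domed grey cap, 44 mm diameter at 30 mm height, narrowing to 34 mm at the cap, 90 mm tall. Origin: centre of its underside, z up. Stands on the worktop beside the board.
- oil_bottle: Slim brown round bottle with a black dropper cap: body 33 mm diameter up to 70 mm high, then a 24 mm collar up to 77 mm and a thin rubber bulb up to 102 mm. Origin: centre of its underside, z up. Stands on the worktop beside the board.
- tea_light: Small flat tea light, red wax in a round grey metal cup, 38 mm diameter, 15 mm tall. Origin: centre of its underside, z up. Stands on the worktop beside the board.
- pepper_mill: Tall turned wooden pepper mill, round, 58 mm diameter at the foot, 165 mm tall; the body tapers to 48 mm at 117 mm height, above it a round head of 49 mm diameter (widest 135 mm up) with a small knob on top, nothing of it turns. Origin: centre of its underside, z up. Stands on the worktop beside the board.
- egg_box: Grey pulp egg box, closed, 106 x 156 mm, 72 mm tall, standing behind the board to its left or to its right. Origin: centre of its underside. A loose landmark: it tells on which side the salt goes; not to be moved.
- mug: Blue and white mug, 80 mm diameter, 117 mm over its handle, 102 mm tall, standing behind the board on the other side than the egg box. Origin: centre of its underside's outline, handle included (the bowl's centre lies 19 mm to +y of it, the handle to -y). Loose; not to be moved.
There are look-alikes about, which are no part of the job. What is shaped like the tea_light but yellow is not meant.

How it is judged:
By the outcome, as a careful person would: the job done as asked, in the order asked, and still so for the second after the job is handed in, with the robot touching nothing.
It also fails if it takes over 115 s, if anything falls off the work surface, if the arm or the gripper's body presses on something with over 40 N, if the wrist force passes 120 N, or if a joint passes its speed limit or range.

ROBOT

A 6-joint arm with a two-finger parallel gripper is mounted at the origin on a cart in front of the work surface, level with it; the furniture and walls round the work are solid. World frame = base frame: x ahead of the robot, y to its left, z up, the work surface at z = 0. Lengths are in m, angles in rad, forces in N, time in s.
With the tool pointing down it reaches from about 0.35 to 0.85 m from the base axis. Payload 8.1 kg.
Tool frame: the origin (TCP) lies on the mounting face of the last link; the fingertips stand 186 mm ahead of it and the grasp point (between the pads) lies 167 mm ahead of it (robot.finger_overhang is the distance from the TCP to the fingertips, in m); z points along the fingers, y is the line along which they close (so a half turn about z gives the same grasp; the last joint's range is limited). The gripper opens to 93 mm and grips with 3 to 60 N. Pads are 15 mm wide; open, the fingers measure 128 mm over their backs; the gripper's body (75 mm by 188 mm) begins 65 mm behind the grasp point.
Start: joints at [1.2, 0.13, 1.488, -0, 1.523, -0.085], TCP at [0.169, 0.576, 0.405] pointing down, gripper open.
Joint ranges: [-2.96, 2.96], [-0.89, 2.26], [0.02, 2.5], [-1.34, 4.48], [0, 2.73], [-2.66, 2.66]. Speed limits (rad/s): [2.39, 2.39, 2.79, 3.14, 3.14, 3.14].

INTERFACE

Orientations are given as a rotation vector (axis times angle).
In Python, from plant import readout, read_camera, get_calibration, job, robot gives the robot as it stands.
- The arm moves only by the shell command python3 -m handwheel 'ROWS' [FORCE]. ROWS is JSON, a list of rows, each a list of 5 numbers: the shift along the world's x, y, z in cm, then the turn about the world's z in rad, then the closure, from 0 (fully open) to 1 (shut). In form: [[tx, ty, tz, spin, gripper], ...]. A call has 1 to 10 rows; each row shifts and turns the commanded pose from where the row before left it; what a row does not reach is not made up. A row lasts 1/8 s, in which the tool goes at most 62.5 mm and 10.7 degrees, less where a joint would pass 70% of its speed; a pose out of reach is approached as far as the arm can. A call is refused whole if a number of a shift passes 6.25 or a number of a turn 0.188, either way. A call with a gripper value outside its range is refused whole. The fingers move at their own pace and stop on an object; FORCE is the grip in N (left out, the last holds). Time passes only in rows, so rows that do not move let the fingers close. It gives the time, the measured TCP pose, the force, the opening and the grip force at its end, in the units of the state.
- readout.read_state(): the state, without advancing time (a new reading comes with each control period).
- read_camera(name): name is "side" or "top" or "wrist"; returns the picture (480x640x3 uint8, red, green, blue); there is no depth.
- get_calibration(name): a dict with "fovy" (degrees; the focal length in pixels is half the picture's height over the tangent of half this angle, whatever the lens; pixels are square), "cx", "cy" (the principal point, pixels), "pose" (4x4, takes a point from camera to world coordinates). Camera axes: x right, y down, z forward; pixel columns grow to the right and rows downward; lengths in m; the calibration is good to about 2 mm. The wrist camera is an equidistant fisheye: a pixel r from the principal point sees the ray r / f radians off the axis. A picture is of the moment at which its call begins: read the wrist's pose just before it. get_calibration takes no time and is no camera call; for the wrist camera it gives the pose at the moment of the call.
- job.close_job(): hands the job in; it is judged then, once.
The state is a dict: "t": time; "q": joint angles; "dq": joint speeds; "joint_torque": joint torques, N m; "tool_pos": TCP position; "orientation": TCP orientation; "force": force on the tool from outside, world axes, zero at the start; "wrist_torque": the same for the moment, N m; "opening": finger opening in m; "gripper_force": force on a finger pad.
Only numpy, scipy, OpenCV 4.12 (cv2) and the standard library are available. Lean on these libraries where they do the work, as an engineer would, in place of code of your own. Each camera call takes 0.05 s, during which the arm holds its last target. There are 200 camera calls.

## Working session

There is one attempt and no reset: what is moved stays moved. The work goes in short steps, Python scripts to look and compute and a shell command to move; the robot and the scene stay as the last step left them, time stands still between calls to the robot, and variables do not carry over. Pictures are saved under pics/ and viewed, at most 14 in all, crops included, and the job is handed in when it is done.

```bash
ls; mkdir -p pics; python3 - <<'E'
from plant import readout, read_camera, get_calibration
import cv2,numpy as np
for n in("top","side"):
    im=read_camera(n); cv2.imwrite(f"pics/{n}0.png",im[:,:,::-1]); c=get_calibration(n)
    print(n,c["fovy"],c["cx"],c["cy"],np.round(c["pose"],3).tolist())
c=get_calibration("wrist");print(c["fovy"],c["cx"],c["cy"],np.round(c["pose"],3).tolist())
print(readout.read_state())
E
```

```text
pics
top 50.79905835473297 323.13887319236744 234.01537374836593 [[-0.022, -0.997, 0.073, 0.478], [-1.0, 0.022, 0.002, -0.009], [-0.004, -0.073, -0.997, 1.367], [0.0, 0.0, 0.0, 1.0]]
side 45.57061093937528 323.7163525483658 233.79221865627227 [[0.876, -0.292, 0.383, 0.09], [-0.481, -0.491, 0.726, -0.927], [-0.024, -0.821, -0.571, 0.758], [0.0, 0.0, 0.0, 1.0]]
65.70646984690485 322.07757270285407 246.56723436052872 [[0.281, 0.926, 0.253, 0.099], [0.96, -0.27, -0.076, 0.596], [-0.002, 0.264, -0.964, 0.384], [0.0, 0.0, 0.0, 1.0]]
{'t': 0.1, 'q': array([ 1.19959787e+00,  1.31057717e-01,  1.48915230e+00, -2.04767031e-05,
        1.52298700e+00, -8.54031651e-02]), 'dq': array([-0.00033675, -0.00016654, -0.00128853,  0.00027935, -0.00074624,
        0.00076964]), 'joint_torque': array([ 1.01137637e-03, -5.61342931e+01, -4.93096232e+01,  7.69779319e-02,
        2.92220281e-02, -7.55425162e-07]), 'tool_pos': array([0.16906326, 0.57547915, 0.40381871]), 'orientation': array([-4.47349373e-01, -3.10923153e+00,  2.46174330e-03]), 'force': array([ 0.5628523 ,  0.13265561, -0.06993858]), 'wrist_torque': array([-0.00021009,  0.04691603, -0.00845242]), 'gripper_force': 0.0, 'opening': 0.09304375138419116}
```

View pics/top0.png

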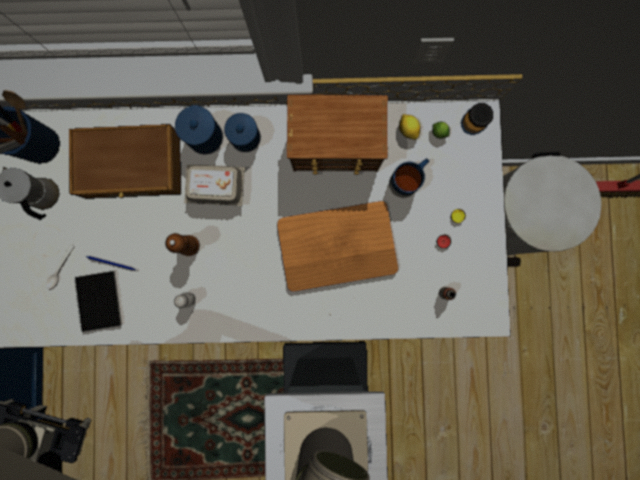

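View pics/side0.png

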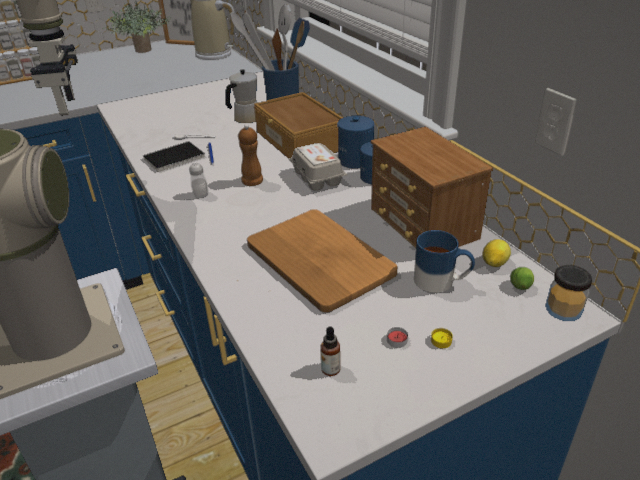

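```bash
python3 - <<'E'
import cv2,numpy as np
t=cv2.imread("pics/top0.png");s=cv2.imread("pics/side0.png")
def c(im,x,y,w=44): return cv2.resize(im[y-w//2:y+w//2,x-w//2:x+w//2],(200,200),interpolation=cv2.INTER_NEAREST)
r1=[c(t,450,228,60),c(t,450,292,44),c(t,184,300,44),c(t,184,244,60)]
r2=[c(s,420,338,80),c(s,331,352,64),c(s,199,180,56),c(s,251,157,80)]
cv2.imwrite("pics/comp.png",np.vstack([np.hstack(r1),np.hstack(r2)]))
E
```

```text
(no output)
```

View pics/comp.png

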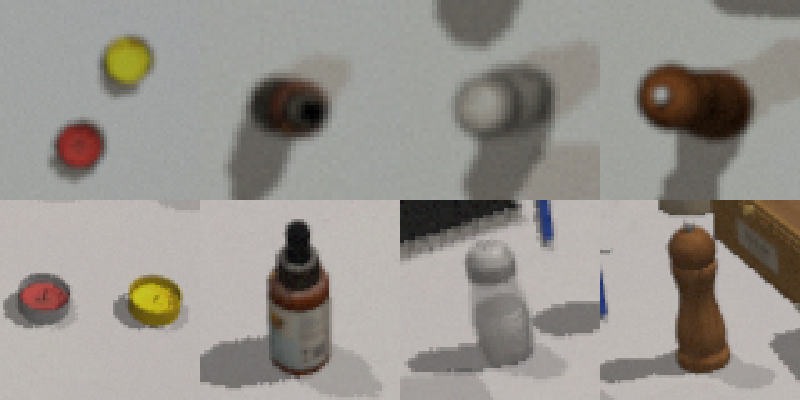

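The crop confirms it: the red one at top (444,241) / side (398,337) is the tea light meant. The yellow one at (458,216) / (441,338) is the look-alike. The egg box is at the left (+y), so salt goes to the left end.

```bash
cat > h.py <<'E'
import cv2,numpy as np
from plant import get_calibration
def ray(c,p):
    f=240/np.tan(np.radians(c["fovy"]/2)); d=np.array([(p[0]-c["cx"])/f,(p[1]-c["cy"])/f])
    if c.get("fish"):
        r=np.hypot(*d); v=np.r_[d/r*np.sin(r),np.cos(r)] if r>0 else np.array([0,0,1.])
    else: v=np.r_[d,1]
    P=np.array(c["pose"]); return P[:3,3],P[:3,:3]@(v/np.linalg.norm(v))
def plane(c,p,z):
    o,d=ray(c,p); return o+d*(z-o[2])/d[2]
def tri(*cp):
    A=np.zeros((3,3));b=np.zeros(3);R=[ray(c,p) for c,p in cp]
    for o,d in R:
        M=np.eye(3)-np.outer(d,d);A+=M;b+=M@o
    x=np.linalg.solve(A,b); return x,max(np.linalg.norm(np.cross(x-o,d)) for o,d in R)*1e3
def blob(im,lo,hi,roi):
    """largest blob in HSV range within roi x0,y0,x1,y1 (im RGB)"""
    x0,y0,x1,y1=roi; m=cv2.inRange(cv2.cvtColor(im[y0:y1,x0:x1],cv2.COLOR_RGB2HSV),np.array(lo),np.array(hi))
    cs=cv2.findContours(m,cv2.RETR_EXTERNAL,cv2.CHAIN_APPROX_NONE)[0]
    return max(cs,key=cv2.contourArea)+np.array([x0,y0])
def cen(c):
    m=cv2.moments(c); return np.array([m["m10"]/m["m00"],m["m01"]/m["m00"]])
def wcal():
    c=dict(get_calibration("wrist"));c["fish"]=1;return c
E
python3 - <<'E'
from h import *
t=cv2.imread("pics/top0.png")[:,:,::-1].copy();s=cv2.imread("pics/side0.png")[:,:,::-1].copy()
T=get_calibration("top");S=get_calibration("side");np.set_printoptions(precision=4,suppress=True)
for n,a,b in[("bottle",(453.1,294.6),(330.4,326.7)),("salt",(180.5,300.9),(196.2,163.5)),("mill",(172.3,242.5),(246.2,127.8))]:
    print(n,*tri((T,a),(S,b)))
w=[]
for im,roi in((t,(430,228,460,256)),(s,(380,320,415,352))):
    h=im.copy(); c=blob(np.roll(h,0),(0,110,60),(8,255,255),roi); w.append(cen(c)); print("tea",cen(c),cv2.contourArea(c))
print(tri((T,w[0]),(S,w[1])),plane(T,w[0],.012))
b=blob(t,(5,90,60),(25,255,255),(265,195,410,300)); r=cv2.minAreaRect(b); print(r,cv2.contourArea(b))
P=np.array([plane(T,p,.022) for p in cv2.boxPoints(r)]);print(P,P.mean(0))
print([np.linalg.norm(P[i]-P[i-1]) for i in range(4)])
# side top face corners
b=blob(s,(5,90,60),(25,255,255),(240,200,405,310)); a=cv2.approxPolyDP(b,6,True);print(a.reshape(-1,2).tolist())
f=240/np.tan(np.radians(S["fovy"]/2));Q=np.linalg.inv(S["pose"])
for p in P:
    v=Q@np.r_[p,1];print(v[:2]/v[2]*f+[S["cx"],S["cy"]])
# foot by masks, top view
for n,lo,hi,roi in[("mill",(3,110,20),(20,255,255),(160,228,205,262)),("bot",(0,60,10),(20,255,130),(435,282,462,306))]:
    b=blob(t,lo,hi,roi);print(n,cv2.boundingRect(b),cen(b))
E
```

```text
bottle [ 0.4127 -0.3272  0.0989] 1.4516716563051135
salt [0.4108 0.3554 0.0916] 0.4665788171780926
mill [0.5539 0.3573 0.1534] 0.1835206780327479
tea [443.2999 241.2475] 114.5
tea [396.8877 336.0411] 138.0
(array([ 0.5501, -0.3285,  0.0099]), np.float64(0.32194967581827577)) [ 0.5497 -0.3278  0.012 ]
((337.0405578613281, 245.74327087402344), (75.13033294677734, 112.61329650878906), 80.53767395019531) 8169.5
[[ 0.6217  0.1211  0.022 ]
 [ 0.6648 -0.1776  0.022 ]
 [ 0.4661 -0.2041  0.022 ]
 [ 0.4238  0.0914  0.022 ]] [ 0.5441 -0.0423  0.022 ]
[np.float64(0.20011715310257425), np.float64(0.3017167821090025), np.float64(0.2004899832359632), np.float64(0.2984886950991235)]
[[247, 239], [321, 309], [396, 274], [393, 262], [317, 210]]
[314.8791 206.6153]
[400.9622 266.6906]
[323.0923 306.8777]
[243.5971 236.6963]
mill (166, 234, 33, 21) [182.2789 243.9038]
bot (442, 288, 13, 12) [446.5457 292.5811]
```

```bash
python3 -m handwheel '[[4.8,-4.4,0,0,0],[4.8,-4.4,0,0,0],[4.8,-4.4,-2,0,0],[4.8,-4.4,-2,0,0],[5,-4.4,-2.4,0,0],[0,0,0,0,0],[0,0,0,0,0]]' 15; python3 - <<'E'
from h import *
from plant import read_camera,readout
s=readout.read_state();print(s["tool_pos"],s["orientation"]); c=wcal(); im=read_camera("wrist"); cv2.imwrite("pics/w1.png",im[:,:,::-1]); np.save("pics/w1.npy",np.array(c["pose"]));print(np.round(c["pose"],4))
E
```

```text
t: 0.98
tool_pos: [0.3934, 0.3717, 0.3467]
orientation: [-0.449, -3.108, 0.0]
force: [-0.6, 0.2, -0.2]
opening: 0.0926
gripper_force: 0.0
[0.39335773 0.37165917 0.34669772] [-4.48839592e-01 -3.10846307e+00  1.91234325e-04]
[[ 2.815e-01  9.256e-01  2.529e-01  3.232e-01]
 [ 9.596e-01 -2.715e-01 -7.450e-02  3.923e-01]
 [-3.000e-04  2.636e-01 -9.646e-01  3.267e-01]
 [ 0.000e+00  0.000e+00  0.000e+00  1.000e+00]]
```

View pics/w1.png

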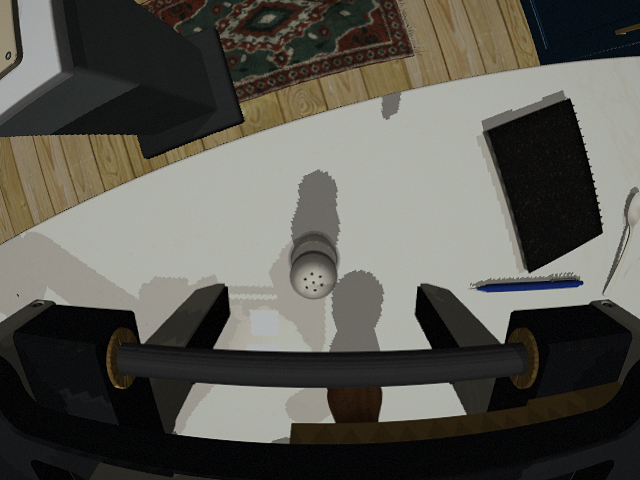

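The salt's domed cap with its holes centres at about (314,277), between the finger lines; the mill is behind at (356,400).

```bash
python3 - <<'E'
from h import *
c=wcal();T=get_calibration("top");S=get_calibration("side")
print(plane(c,(314,279),.088),plane(c,(315,252),.03))
print(tri((c,(314,279)),(T,(180.5,300.9))),tri((c,(314,279)),(S,(196.2,163.5))))
E
```

```text
[0.4062591  0.36281674 0.088     ] [0.40379196 0.36319031 0.03      ]
(array([0.41007076, 0.36071871, 0.07540011]), np.float64(0.7702716534541145)) (array([0.4100165 , 0.36234682, 0.08686042]), np.float64(3.1778108774106464))
```

```bash
python3 -m handwheel '[[1.4,-1,-2,0,0],[0,0,-2,0,0],[0,0,-2,0,0],[0,0,0,0,0]]'; python3 - <<'E'
from h import *
from plant import read_camera,readout
s=readout.read_state();print(s["tool_pos"]); c=wcal(); im=read_camera("wrist"); cv2.imwrite("pics/w2.png",im[:,:,::-1])
cv2.imwrite("pics/w2c.png",im[150:450,160:560,::-1])
E
```

```text
t: 1.52
tool_pos: [0.4062, 0.3611, 0.2834]
orientation: [-0.446, -3.106, 0.006]
force: [0.6, -0.7, 0.1]
opening: 0.093
gripper_force: 0.0
[0.4061861  0.36107064 0.2834133 ]
```

View pics/w2c.png

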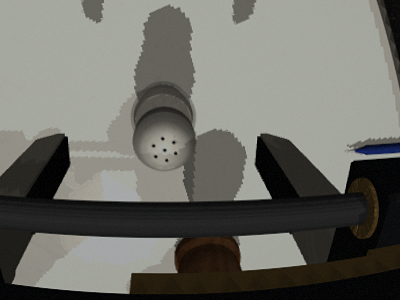

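The salt's middle hole is at full-image (325,300), and the finger midline is at col 322.

```bash
python3 - <<'E'
from h import *
c=wcal(); a=wcal(); a["pose"]=np.load("pics/w1.npy")
print(tri((c,(325,300)),(a,(314,279))),plane(c,(325,300),.09), np.round(c["pose"],3).tolist())
E
```

```text
(array([0.3867792 , 0.36859138, 0.14433299]), np.float64(0.6497958550752586)) [0.40963675 0.36164742 0.09      ] [[0.28, 0.927, 0.251, 0.336], [0.96, -0.27, -0.076, 0.382], [-0.003, 0.262, -0.965, 0.265], [0.0, 0.0, 0.0, 1.0]]
```

```bash
python3 -m handwheel '[[0.4,0,-3,0,0],[0,0,-3,0,0],[0,0,-2.1,0,0],[0,0,0,0,0],[0,0,0,0,1],[0,0,0,0,1],[0,0,0,0,1],[0,0,0,0,1],[0,0,0,0,1],[0,0,0,0,1]]' 15
```

```text
t: 2.82
tool_pos: [0.4115, 0.3615, 0.2058]
orientation: [-0.447, -3.109, 0.0]
force: [0.3, 0.7, 1.2]
opening: 0.0418
gripper_force: 15.0
```

```bash
python3 -m handwheel '[[0,0,2,0,1],[0,0,4,0,1],[1.5,-3.5,3,0,1],[1.7,-4.5,0,0,1],[1.7,-4.5,0,0,1],[1.7,-4.5,0,0,1],[1.7,-4.5,0,0,1],[1.7,-4.5,0,0,1],[1.8,-4.4,0,0,1],[0,0,0,0,1]]'; python3 -m handwheel '[[0,0,0,0,1],[0,0,0,0,1]]';python3 - <<'E'
from h import *
from plant import read_camera
c=wcal(); im=read_camera("wrist"); cv2.imwrite("pics/w3.png",im[:,:,::-1])
cv2.imwrite("pics/t3.png",read_camera("top")[:,:,::-1]);cv2.imwrite("pics/s3.png",read_camera("side")[:,:,::-1])
np.save("pics/w3.npy",c["pose"])
E
```

```text
t: 4.08
tool_pos: [0.5303, 0.0548, 0.2958]
orientation: [0.454, 3.108, -0.001]
force: [-1.3, -0.1, -0.6]
opening: 0.0417
gripper_force: 15.0
t: 4.32
tool_pos: [0.5291, 0.0586, 0.2956]
orientation: [-0.445, -3.109, -0.0]
force: [-0.1, -0.9, -1.4]
opening: 0.0418
gripper_force: 15.0
```

View pics/w3.png

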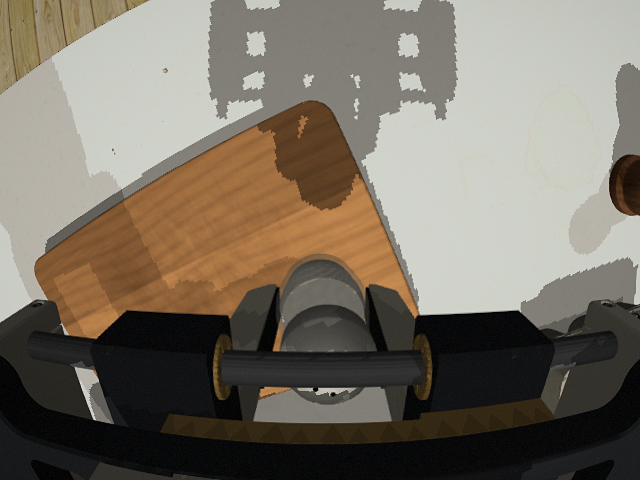

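```bash
python3 - <<'E'
from h import *
im=cv2.imread("pics/w3.png")[:,:,::-1].copy(); c=wcal(); c["pose"]=np.load("pics/w3.npy")
b=blob(im,(5,90,30),(25,255,255),(0,60,460,420)).reshape(-1,2)
def line(sel):
    P=np.array([plane(c,p,.022)[:2] for p in sel]); m=P.mean(0);u,s,v=np.linalg.svd(P-m); d=v[0]; print(len(P),m,d,np.degrees(np.arctan2(d[1],d[0])),"rms mm",1e3*s[1]/len(P)**.5); return m,d
hull=b
F=line([p for p in hull if 60<p[0]<290 and p[1]<260-(p[0]-40)*.607+14 and p[1]<255])
L=line([p for p in hull if 345<p[0]<410 and 130<p[1]<295 and p[0]>335+(p[1]-110)*.4-14])
A=np.c_[F[1],-L[1]];k=np.linalg.solve(A,L[0]-F[0]);print("corner",F[0]+k[0]*F[1])
# top camera, after: line fits per side
t=cv2.imread("pics/top0.png")[:,:,::-1].copy();T=get_calibration("top")
b=blob(t,(5,90,60),(25,255,255),(265,195,410,300)).reshape(-1,2)
C=cv2.boxPoints(cv2.minAreaRect(b.reshape(-1,1,2)))
for i in range(4):
    p,q=C[i],C[(i+1)%4];d=(q-p);n=np.linalg.norm(d);d/=n
    s=[x for x in b if abs(np.cross(d,x-p))<4 and 14<(x-p)@d<n-14]
    P=np.array([plane(T,x,.022)[:2] for x in s]);m=P.mean(0);v=np.linalg.svd(P-m)[2][0];print(m,v,np.degrees(np.arctan2(v[1],v[0])))
E
```

```text
229 [ 0.44139331 -0.03089011] [ 0.14784441 -0.98901063] -81.49797225665536 rms mm 0.19404596137042085
158 [0.51947381 0.10401501] [-0.99170519 -0.12853329] -172.61515481958355 rms mm 1.9609424139286877
corner [0.42309407 0.09152339]
[ 0.64165406 -0.02845798] [-0.13887298  0.9903102 ] 97.98263594158692
[ 0.56499093 -0.18875844] [0.99120717 0.13231907] 7.603623274226992
[ 0.44679457 -0.05572799] [ 0.14673537 -0.98917578] -81.56221649649514
[0.52220516 0.10453537] [-0.98804099 -0.15419145] -171.13009371764403<stdin>:16: DeprecationWarning: Arrays of 2-dimensional vectors are deprecated. Use arrays of 3-dimensional vectors instead. (deprecated in NumPy 2.0)
```

```bash
python3 - <<'E'
from h import *
c=wcal(); c["pose"]=np.load("pics/w3.npy")
print(plane(c,(326,356),.165),plane(c,(326,356),.158))
# cap edge extremes at widest cap height
for p in((281,350),(371,350),(326,304),(326,405)): print(p,plane(c,p,.165))
T=get_calibration("top");t=cv2.imread("pics/t3.png");
E
```

```text
[0.52607928 0.0609974  0.165     ] [0.53033171 0.05985018 0.158     ]
(281, 350) [0.51952866 0.0467137  0.165     ]
(371, 350) [0.52828785 0.07656735 0.165     ]
(326, 304) [0.50687097 0.06649637 0.165     ]
(326, 405) [0.54756577 0.0548649  0.165     ]
```

```bash
python3 -m handwheel '[[0.1,-0.3,-2,0,1],[0,0,-2,0,1],[0,0,-1.5,0,1],[0,0,-0.5,0,1],[0,0,0,0,1],[0,0,0,0,1]]'; python3 -m handwheel '[[0,0,-0.2,0,1],[0,0,-0.2,0,1],[0,0,-0.1,0,1],[0,0,0,0,1]]'
```

```text
t: 5.22
tool_pos: [0.5309, 0.0547, 0.2367]
orientation: [0.447, 3.108, 0.0]
force: [0.5, -0.2, -1.1]
opening: 0.0413
gripper_force: 15.0
t: 5.72
tool_pos: [0.5304, 0.0546, 0.2307]
orientation: [-0.447, -3.109, 0.0]
force: [0.2, -0.4, -0.5]
opening: 0.0416
gripper_force: 15.0
```

```bash
python3 -m handwheel '[[0,0.15,-0.1,0,1],[0,0,-0.1,0,1],[0,0,0,0,1],[0,0,0,0,1]]'; python3 -m handwheel '[[0,0,-0.1,0,1],[0,0,0,0,1],[0,0,0,0,1]]'
```

```text
t: 6.22
tool_pos: [0.5305, 0.0561, 0.2288]
orientation: [-0.447, -3.11, 0.0]
force: [0.5, 1.1, -0.5]
opening: 0.0414
gripper_force: 15.0
t: 6.6
tool_pos: [0.5306, 0.0561, 0.228]
orientation: [0.447, 3.109, 0.0]
force: [0.2, 0.5, -0.1]
opening: 0.0415
gripper_force: 15.0
```

```bash
python3 -m handwheel '[[0,0,-0.1,0,1],[0,0,0,0,1],[0,0,0,0,1]]'
```

```text
t: 6.98
tool_pos: [0.5308, 0.056, 0.2279]
orientation: [0.447, 3.109, -0.0]
force: [-4.3, -1.7, 8.4]
opening: 0.0416
gripper_force: 15.0
```

```bash
python3 -m handwheel '[[0,0,0,0,0.4],[0,0,0,0,0.3],[0,0,0,0,0.1],[0,0,0,0,0],[0,0,2,0,0],[0,0,4,0,0],[0,0,4,0,0]]'; python3 -m handwheel '[[-1.5,-4.2,1,0,0],[-1.5,-4.8,0,0,0],[-1.5,-4.8,0,0,0],[-1.5,-4.8,0,0,0],[-1.5,-4.8,0,0,0],[-1.5,-4.8,0,0,0],[-1.5,-4.8,0,0,0],[-1.3,-5.2,0,0,0],[0,0,0,0,0],[0,0,0,0,0]]'
python3 - <<'E'
from h import *
from plant import read_camera,readout
print(readout.read_state()["tool_pos"])
c=wcal(); im=read_camera("wrist"); cv2.imwrite("pics/w4.png",im[:,:,::-1]);np.save("pics/w4.npy",c["pose"])
t=read_camera("top");s=read_camera("side");cv2.imwrite("pics/t4.png",t[:,:,::-1]);cv2.imwrite("pics/s4.png",s[:,:,::-1])
cv2.imwrite("pics/c4.png",np.vstack([im[100:480],np.hstack([cv2.resize(t[200:300,260:400],(320,220)),cv2.resize(s[180:300,250:410],(320,220))])])[:,:,::-1])
E
```

```text
t: 7.85
tool_pos: [0.5302, 0.0561, 0.3275]
orientation: [-0.447, -3.109, 0.0]
force: [0.8, -0.6, 0.3]
opening: 0.0926
gripper_force: 0.0
t: 9.1
tool_pos: [0.4124, -0.3256, 0.3365]
orientation: [-0.449, -3.109, -0.001]
force: [0.4, 0.6, -0.8]
opening: 0.0928
gripper_force: 0.0
[ 0.41243788 -0.32564217  0.33654146]
```

View pics/c4.png

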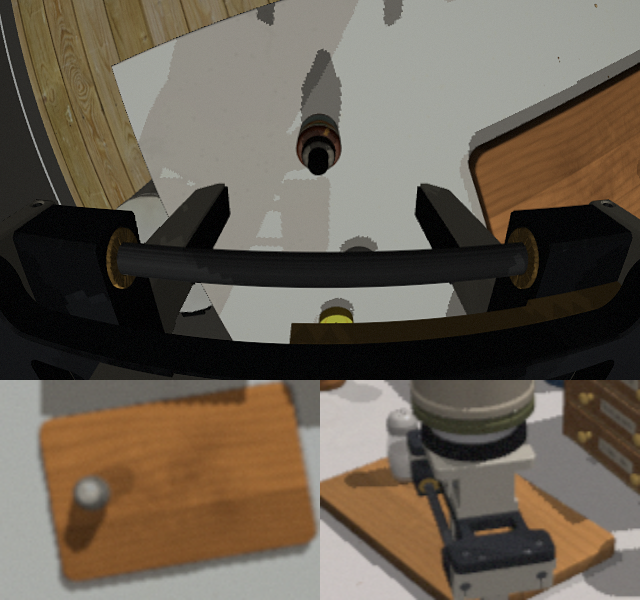

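Salt stands upright on the board; the bottle's bulb is at about (318,260) and its collar/shoulder centre about (319,243), between the fingers.

```bash
python3 - <<'E'
from h import *
c=wcal();T=get_calibration("top")
print(plane(c,(318,262),.1),plane(c,(319.5,246),.066))
print(tri((c,(318,262)),(T,(453.1,294.6))), tri((c,(318,262)),(get_calibration("side"),(330.4,326.7))))
# salt placed, top view cap center
t=cv2.imread("pics/t4.png")[:,:,::-1].copy()
b=blob(t,(0,0,90),(180,70,255),(285,230,315,265));print(cen(b),cv2.boundingRect(b),plane(T,cen(b),.022+.085))
E
```

```text
[ 0.40846837 -0.32592242  0.1       ] [ 0.40781312 -0.32500117  0.066     ]
(array([ 0.41086979, -0.32728   ,  0.09315536]), np.float64(0.7311122612949327)) (array([ 0.41193146, -0.32670953,  0.09750367]), np.float64(2.6297372100262146))
[299.4237037  249.58518519] (293, 244, 15, 12) [0.53185996 0.05392872 0.107     ]
```

```bash
python3 -m handwheel '[[-0.2,0,-4,0,0],[0,0,-4,0,0],[0,0,-3,0,0],[0,0,-0.8,0,0],[0,0,0,0,0],[0,0,0,0,0.5],[0,0,0,0,1],[0,0,0,0,1],[0,0,0,0,1],[0,0,0,0,1]]' 15; python3 -m handwheel '[[0,0,0,0,1],[0,0,0,0,1]]'
```

```text
t: 10.5
tool_pos: [0.4105, -0.3259, 0.2189]
orientation: [0.447, 3.109, -0.0]
force: [0.4, 0.1, -0.3]
opening: 0.0479
gripper_force: 0.0
t: 10.75
tool_pos: [0.4105, -0.3259, 0.2188]
orientation: [-0.447, -3.109, -0.0]
force: [-0.1, -0.4, 0.2]
opening: 0.0317
gripper_force: 15.0
```

```bash
python3 -m handwheel '[[0,0,2,0,1],[0,0,4,0,1],[2,2.5,3,0,1],[2.5,3,0,0,1],[2.5,3.2,0,0,1],[2.6,3.2,0,0,1],[2.6,3.3,0,0,1],[2.6,3.3,0,0,1],[0,0,0,0,1],[0,0,0,0,1]]'; python3 - <<'E'
from h import *
from plant import read_camera
c=wcal(); im=read_camera("wrist"); cv2.imwrite("pics/w5.png",im[:,:,::-1]);np.save("pics/w5.npy",c["pose"])
E
```

```text
t: 12.0
tool_pos: [0.5582, -0.141, 0.3085]
orientation: [-0.446, -3.109, 0.0]
force: [0.3, 0.1, -1.2]
opening: 0.0317
gripper_force: 15.0
```

View pics/w5.png

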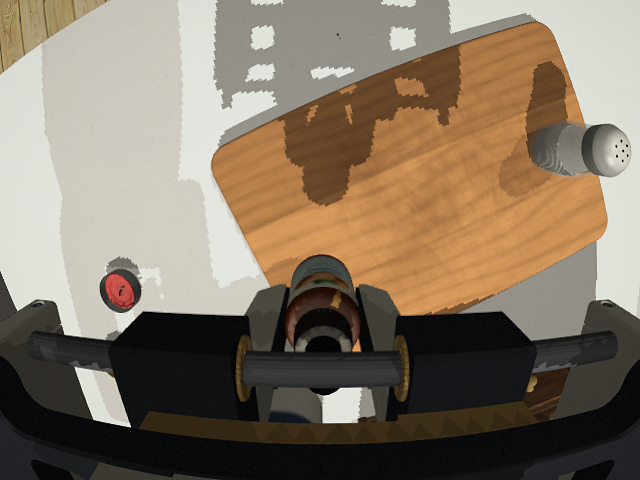

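The bottle is held upright over its place; salt stands at right (cap holes at (622,150)), red tea light at (121,290).

```bash
python3 -m handwheel '[[0,0,-2,0,1],[0,0,-2,0,1],[0,0,-1.5,0,1],[0,0,-0.6,0,1],[0,0,-0.3,0,1],[0,0,0,0,1],[0,0,0,0,1],[0,0,0,0,1]]'; python3 - <<'E'
from h import *
c=wcal(); c["pose"]=np.load("pics/w5.npy")
print(plane(c,(622,150),.110),plane(c,(121,291),.012),tri((c,(121,291)),(get_calibration("top"),(443.3,241.25)),(get_calibration("side"),(396.9,336))))
E
```

```text
t: 13.05
tool_pos: [0.5587, -0.1409, 0.2454]
orientation: [0.447, 3.109, -0.0]
force: [-0.2, 0.8, -0.5]
opening: 0.0317
gripper_force: 15.0
[0.52737379 0.05775609 0.11      ] [ 0.54971286 -0.32587361  0.012     ] (array([ 0.55027954, -0.32822138,  0.00944278]), np.float64(0.49398547038238305))
```

```bash
python3 -m handwheel '[[0,0,-0.2,0,1],[0,0,0,0,1],[0,0,0,0,1]]'
```

```text
t: 13.42
tool_pos: [0.5585, -0.1409, 0.2428]
orientation: [-0.447, -3.109, -0.0]
force: [-0.3, -0.2, -0.0]
opening: 0.0316
gripper_force: 15.0
```

```bash
python3 -m handwheel '[[0,0,-0.15,0,1],[0,0,0,0,1],[0,0,0,0,1]]';python3 -m handwheel '[[0,0,-0.1,0,1],[0,0,0,0,1],[0,0,0,0,1]]'
```

```text
t: 13.8
tool_pos: [0.5585, -0.1409, 0.2413]
orientation: [-0.447, -3.11, -0.0]
force: [0.5, 0.4, -1.2]
opening: 0.0316
gripper_force: 15.0
t: 14.18
tool_pos: [0.5587, -0.141, 0.2408]
orientation: [0.447, 3.109, -0.0]
force: [-0.7, -0.3, 4.4]
opening: 0.0314
gripper_force: 15.0
```

```bash
python3 -m handwheel '[[0,0,0,0,0.5],[0,0,0,0,0.3],[0,0,0,0,0],[0,0,0,0,0],[0,0,0,0,0],[0,0,2,0,0],[0,0,4,0,0],[0,0,4,0,0]]'; python3 -m handwheel '[[-0.4,-4,0,0,0],[-0.2,-5,0,0,0],[-0.2,-5,0,0,0],[0,-4.6,-3,0,0],[0,0,-3,0,0],[0,0,0,0,0],[0,0,0,0,0]]'
python3 - <<'E'
from h import *
from plant import read_camera,readout
print(readout.read_state()["tool_pos"])
c=wcal(); im=read_camera("wrist"); cv2.imwrite("pics/w6.png",im[:,:,::-1]);np.save("pics/w6.npy",c["pose"])
b=blob(im,(0,120,50),(8,255,255),(230,180,420,420));print(cen(b),cv2.boundingRect(b),plane(c,cen(b),.010),plane(c,cen(b),.012))
t=read_camera("top");s=read_camera("side");cv2.imwrite("pics/t6.png",t[:,:,::-1])
cv2.imwrite("pics/c6.png",np.vstack([im[100:480],np.hstack([cv2.resize(t[200:300,260:400],(320,220)),cv2.resize(s[180:300,250:410],(320,220))])])[:,:,::-1])
E
```

```text
t: 15.18
tool_pos: [0.5584, -0.1409, 0.3429]
orientation: [0.447, 3.109, -0.0]
force: [0.4, -0.5, 0.4]
opening: 0.0926
gripper_force: 0.0
t: 16.05
tool_pos: [0.5511, -0.3267, 0.2824]
orientation: [0.446, 3.108, -0.001]
force: [-0.3, 0.4, 0.3]
opening: 0.0927
gripper_force: 0.0
[ 0.5510585  -0.32666964  0.28241318]
[318.32418813 249.53947368] (294, 226, 50, 48) [ 0.54903116 -0.32897439  0.01      ] [ 0.54849063 -0.32879362  0.012     ]
```

View pics/c6.png

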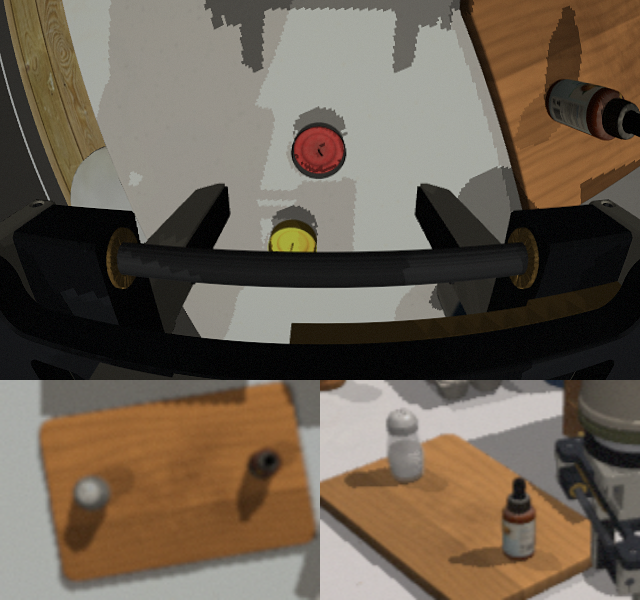

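Both stand upright on the board. Red tea light centroid is (318,250), between the fingers; yellow one is behind, at (293,340).

```bash
python3 -m handwheel '[[-0.2,-0.15,-3,0,0],[0,0,-3,0,0],[0,0,-2,0,0],[0,0,-0.8,0,0],[0,0,0,0,0],[0,0,0,0,0]]'
```

```text
t: 16.95
tool_pos: [0.5491, -0.3288, 0.1938]
orientation: [0.447, 3.108, -0.002]
force: [0.7, -0.3, 0.5]
opening: 0.0932
gripper_force: 0.0
```

```bash
python3 -m handwheel '[[0,0,-0.4,0,0],[0,0,0,0,0],[0,0,0,0,0.5],[0,0,0,0,1],[0,0,0,0,1],[0,0,0,0,1],[0,0,0,0,1],[0,0,0,0,1],[0,0,0,0,1]]' 10
```

```text
t: 18.08
tool_pos: [0.5485, -0.3284, 0.1883]
orientation: [-0.447, -3.11, 0.0]
force: [-0.7, -0.7, 0.2]
opening: 0.037
gripper_force: 10.0
```

```bash
python3 -m handwheel '[[0,0,2,0,1],[0,0,4,0,1],[0,0,5,0,1],[0,0,4,0,1],[0,0,0,0,1],[0,0,0,0,1]]'; python3 -c "
from plant import readout;print(readout.read_state()['q'])"
```

```text
t: 18.82
tool_pos: [0.5484, -0.3283, 0.339]
orientation: [0.447, 3.109, -0.0]
force: [0.4, -0.0, -0.1]
opening: 0.0368
gripper_force: 10.0
[-6.19600954e-01  2.71348821e-01  1.44902966e+00  2.97129303e-05
  1.42046361e+00 -1.90463198e+00]
```

```bash
python3 -m handwheel '[[-2,3.7,0,-0.163,1],[-2,4,0,-0.163,1],[-1.9,4,0,-0.163,1],[-1,4,0,-0.163,1],[0,4,0,-0.163,1],[0,4,0,-0.163,1],[0,4,0,-0.163,1],[0,0,0,0,1],[0,0,0,0,1]]'
```

```text
t: 19.95
tool_pos: [0.4792, -0.0516, 0.3374]
orientation: [-2.051, -2.378, 0.002]
force: [-0.4, 0.1, 0.2]
opening: 0.0369
gripper_force: 10.0
```

```bash
python3 -m handwheel '[[0,0,-4,0,1],[0,0,-4,0,1],[0,0,-2.5,0,1],[0,0,-1,0,1],[0,0,-0.5,0,1],[0,0,0,0,1],[0,0,0,0,1]]'; python3 -m handwheel '[[0,0,-0.2,0,1],[0,0,0,0,1],[0,0,0,0,1]]'
```

```text
t: 20.82
tool_pos: [0.4801, -0.0516, 0.2195]
orientation: [2.055, 2.374, 0.001]
force: [-1.2, 0.4, -0.1]
opening: 0.0373
gripper_force: 10.0
t: 21.2
tool_pos: [0.4795, -0.0513, 0.2165]
orientation: [2.056, 2.375, 0.0]
force: [-0.3, 0.6, -1.0]
opening: 0.0364
gripper_force: 10.0
```

```bash
python3 -m handwheel '[[0,0,-0.3,0,1],[0,0,-0.1,0,1],[0,0,0,0,1],[0,0,0,0,1]]'; python3 -m handwheel '[[0,0,-0.1,0,1],[0,0,0,0,1],[0,0,0,0,1]]'; python3 -m handwheel '[[0,0,-0.1,0,1],[0,0,0,0,1],[0,0,0,0,1]]'
```

```text
t: 21.7
tool_pos: [0.4795, -0.0514, 0.2123]
orientation: [-2.056, -2.375, 0.0]
force: [0.9, 0.1, 0.1]
opening: 0.0372
gripper_force: 10.0
t: 22.08
tool_pos: [0.4795, -0.0514, 0.2114]
orientation: [2.056, 2.376, 0.0]
force: [-0.1, -0.5, 0.0]
opening: 0.0369
gripper_force: 10.0
t: 22.45
tool_pos: [0.4796, -0.0514, 0.2104]
orientation: [2.056, 2.375, 0.0]
force: [0.1, -0.5, 0.8]
opening: 0.0368
gripper_force: 10.0
```

```bash
python3 -m handwheel '[[0,0,-0.05,0,1],[0,0,0,0,1],[0,0,0,0,1]]'
```

```text
t: 22.82
tool_pos: [0.4796, -0.0514, 0.2103]
orientation: [2.056, 2.375, 0.0]
force: [-1.3, 0.9, 5.6]
opening: 0.0368
gripper_force: 10.0
```

```bash
python3 -m handwheel '[[0,0,0,0,0.5],[0,0,0,0,0.3],[0,0,0,0,0],[0,0,0,0,0],[0,0,0,0,0],[0,0,2,0,0],[0,0,5,0,0],[0,0,6,0,0],[0,0,6,0,0]]'; python3 -m handwheel '[[1,4,0,0,0],[1,5,0,0,0],[1,5,0,0,0],[1,5,0,0,0],[1,5,0,0,0],[1,5.8,0,0,0],[0.7,5.5,0,0,0],[0.7,5.5,0,0,0],[0,0,0,0,0],[0,0,0,0,0]]'
python3 - <<'E'
from h import *
from plant import read_camera,readout
st=readout.read_state();print(st["tool_pos"],st["q"])
c=wcal(); im=read_camera("wrist"); cv2.imwrite("pics/w7.png",im[:,:,::-1]);np.save("pics/w7.npy",c["pose"]);print(np.round(c["pose"],3).tolist())
t=read_camera("top");s=read_camera("side");cv2.imwrite("pics/t7.png",t[:,:,::-1]);cv2.imwrite("pics/s7.png",s[:,:,::-1])
cv2.imwrite("pics/c7.png",np.vstack([im[100:480],np.hstack([cv2.resize(t[200:300,260:400],(320,220)),cv2.resize(s[180:300,250:410],(320,220))])])[:,:,::-1])
E
```

```text
t: 23.95
tool_pos: [0.4791, -0.0513, 0.4015]
orientation: [-2.056, -2.375, 0.0]
force: [1.6, 0.5, -0.5]
opening: 0.093
gripper_force: 0.0
t: 25.2
tool_pos: [0.5534, 0.3565, 0.3993]
orientation: [2.055, 2.376, -0.002]
force: [0.2, -0.3, 0.2]
opening: 0.093
gripper_force: 0.0
[0.55341397 0.35652857 0.39931102] [ 4.94585303e-01  2.90281628e-01  1.31581033e+00 -4.33907776e-04
  1.53653513e+00  3.49962925e-01]
[[0.989, 0.141, 0.038, 0.543], [0.146, -0.954, -0.263, 0.429], [-0.001, 0.265, -0.964, 0.379], [0.0, 0.0, 0.0, 1.0]]
```

View pics/c7.png

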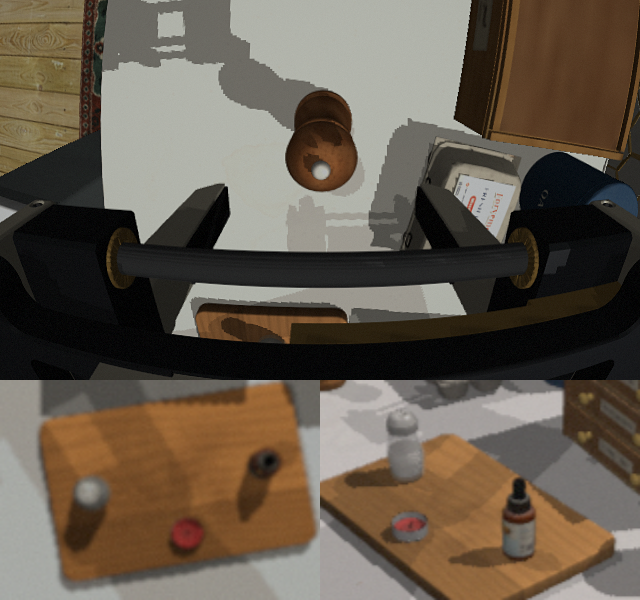

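Tea light stands on the board in front of the middle; salt and bottle are undisturbed. Mill knob at (320,270), head outline about cols 286–357.

```bash
python3 - <<'E'
from h import *
c=wcal();c["pose"]=np.load("pics/w7.npy");T=get_calibration("top");S=get_calibration("side")
print("mill",plane(c,(320,271),.165),plane(c,(321.5,258),.135),plane(c,(323,222),.012),tri((c,(320,271)),(T,(172.3,242.5)),(S,(246.2,127.8))))
t=cv2.imread("pics/t7.png")[:,:,::-1].copy();s=cv2.imread("pics/s7.png")[:,:,::-1].copy()
a=cen(blob(t,(0,170,60),(4,255,255),(325,255,360,285)));b=cen(blob(s,(0,110,60),(6,255,255),(430-160,235,320,275)))
print("tea",a,b,plane(T,a,.034),tri((T,a),(S,b)))
E
```

```text
mill [0.55236601 0.35516043 0.165     ] [0.55333204 0.35433087 0.135     ] [0.55450836 0.35447398 0.012     ] (array([0.55300591, 0.3540864 , 0.15640512]), np.float64(2.3724194787950816))
tea [341.51376147 269.65137615] [294.24289406 258.26356589] [ 0.47971758 -0.0521899   0.034     ] (array([ 0.48009997, -0.05237548,  0.03337968]), np.float64(0.4156786899889495))
```

```bash
python3 -m handwheel '[[0,-0.2,-4,0,0],[0,0,-4,0,0],[0,0,-2.3,0,0],[0,0,-0.8,0,0],[0,0,0,0,0],[0,0,0,0,0],[0,0,0,0,0.4],[0,0,0,0,1],[0,0,0,0,1],[0,0,0,0,1]]' 25; python3 -m handwheel '[[0,0,0,0,1],[0,0,0,0,1],[0,0,0,0,1]]'
```

```text
t: 26.6
tool_pos: [0.5535, 0.3547, 0.2888]
orientation: [-2.056, -2.376, 0.0]
force: [0.6, -1.0, 0.4]
opening: 0.0576
gripper_force: 0.0
t: 26.98
tool_pos: [0.5535, 0.3546, 0.2888]
orientation: [2.056, 2.375, -0.0]
force: [-0.1, 0.2, 0.2]
opening: 0.0478
gripper_force: 24.9
```

```bash
python3 -m handwheel '[[0,0,1,0,1],[0,0,3,0,1],[0,0,5,0,1],[0,0,6,0,1],[0,-2,0,0,1],[0,-4,0,0,1],[0,-5,0,0,1],[0,-5,0,0,1],[0,-5,0,0,1],[0,-5,0,0,1]]'; python3 -m handwheel '[[0,-5,0,0,1],[0,-4,0,0,1],[-0.5,-3,0,0,1],[-0.5,-1.7,0,0,1],[0,0,0,0,1],[0,0,0,0,1]]'
python3 - <<'E'
from h import *
from plant import read_camera,readout
st=readout.read_state();print(st["tool_pos"])
c=wcal(); im=read_camera("wrist"); cv2.imwrite("pics/w8.png",im[:,:,::-1]);np.save("pics/w8.npy",c["pose"])
E
```

```text
t: 28.22
tool_pos: [0.5529, 0.0927, 0.4381]
orientation: [-2.056, -2.375, 0.001]
force: [1.0, -0.2, -0.9]
opening: 0.0475
gripper_force: 24.9
t: 28.98
tool_pos: [0.5435, -0.0415, 0.4388]
orientation: [-2.055, -2.376, -0.001]
force: [-0.8, -0.6, -1.9]
opening: 0.0478
gripper_force: 24.9
[ 0.54350522 -0.04154031  0.43875352]
```

View pics/w8.png

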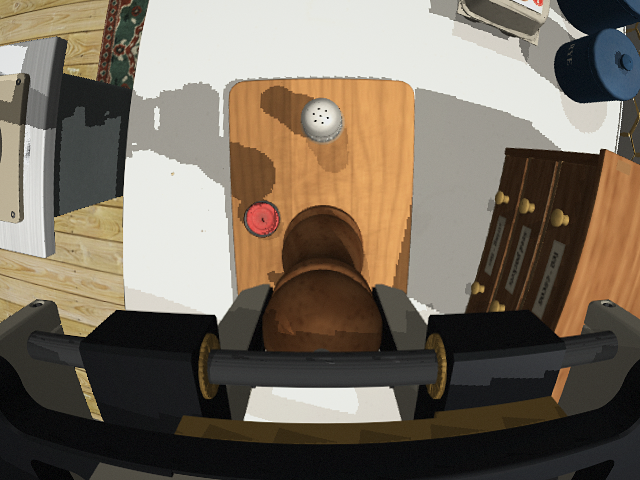

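Salt is at (321,118), midway between the board's long edges (cols 230 and 414); the mill hangs straight over the middle.

```bash
python3 -m handwheel '[[0,-0.1,-3,0,1],[0,0,-3,0,1],[0,0,-3,0,1],[0,0,-2,0,1],[0,0,-1,0,1],[0,0,-0.3,0,1],[0,0,0,0,1],[0,0,0,0,1],[0,0,0,0,1]]'
```

```text
t: 30.15
tool_pos: [0.5438, -0.0435, 0.3166]
orientation: [2.055, 2.375, 0.001]
force: [0.0, -0.4, -1.7]
opening: 0.048
gripper_force: 24.9
```

```bash
python3 -m handwheel '[[0,0.1,-0.2,0,1],[0,0,-0.2,0,1],[0,0,0,0,1],[0,0,0,0,1]]'; python3 -m handwheel '[[0,0,-0.1,0,1],[0,0,0,0,1],[0,0,0,0,1]]'
```

```text
t: 30.65
tool_pos: [0.5435, -0.0424, 0.3118]
orientation: [-2.056, -2.375, 0.0]
force: [0.4, 0.1, -1.7]
opening: 0.0481
gripper_force: 24.9
t: 31.02
tool_pos: [0.5436, -0.0424, 0.3109]
orientation: [2.056, 2.375, 0.0]
force: [0.1, -0.1, -1.8]
opening: 0.0475
gripper_force: 24.9
```

```bash
python3 -m handwheel '[[0,0,-0.1,0,1],[0,0,0,0,1],[0,0,0,0,1]]'
```

```text
t: 31.4
tool_pos: [0.5436, -0.0424, 0.3109]
orientation: [2.055, 2.375, 0.0]
force: [-2.1, -0.0, 5.9]
opening: 0.0478
gripper_force: 25.0
```

```bash
python3 -m handwheel '[[0,0,0,0,0.4],[0,0,0,0,0.3],[0,0,0,0,0.1],[0,0,0,0,0.1],[0,0,0,0,0.1],[0,0,2,0,0.1],[0,0,4,0,0.1],[0,0,5,0,0.1],[0,0,4,0,0.1],[0,0,0,0,0.1]]'; python3 -m handwheel '[[-2,4,0,0,0.1],[-2,5,0,0,0.1],[-2,5,0,0,0.1],[-2,5,0,0,0.1],[-2,5,0,0,0.1],[0,5,0,0,0.1],[0,0,0,0,0.1],[0,0,0,0,0.1]]'
python3 - <<'E'
from h import *
from plant import read_camera,readout
t=read_camera("top");s=read_camera("side");im=read_camera("wrist")
cv2.imwrite("pics/t9.png",t[:,:,::-1]);cv2.imwrite("pics/s9.png",s[:,:,::-1])
cv2.imwrite("pics/c9.png",np.vstack([np.hstack([cv2.resize(t[140:310,170:440],(400,252)),cv2.resize(s[120:310,240:500],(400,252))]),cv2.resize(im,(800,600))[:340]])[:,:,::-1])
E
```

```text
t: 32.65
tool_pos: [0.5441, -0.0424, 0.4663]
orientation: [2.051, 2.369, 0.008]
force: [0.5, 0.8, -0.4]
opening: 0.084
gripper_force: 0.0
t: 33.65
tool_pos: [0.4434, 0.2474, 0.4596]
orientation: [2.055, 2.376, -0.002]
force: [-0.3, -0.1, 0.6]
opening: 0.0835
gripper_force: 0.0
```

View pics/c9.png

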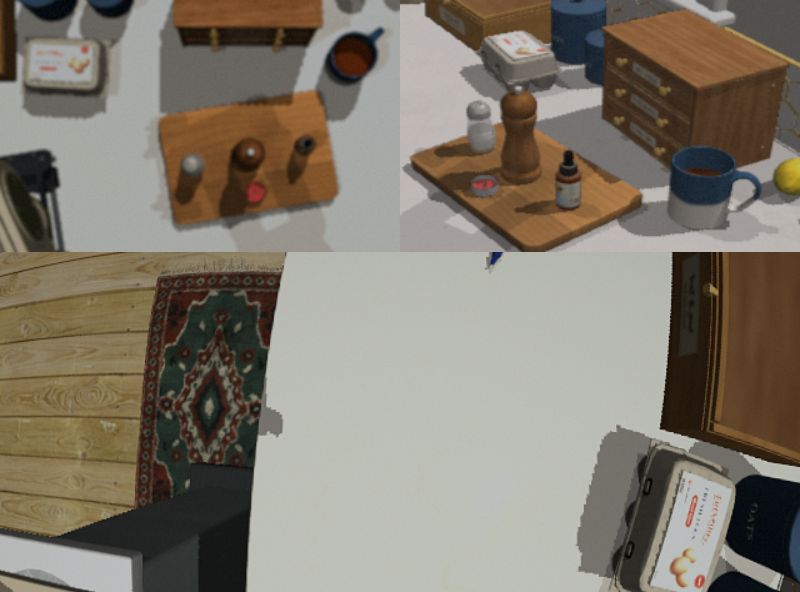

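All four stand upright on the board; the egg box and the mug look undisturbed. One quick numeric check of the mill and bottle, then I hand in.

```bash
python3 - <<'E'
from h import *
T=get_calibration("top");S=get_calibration("side")
C=np.array([.544,-.0424]);R=np.array([[.9895,-.1449],[.1449,.9895]])
for n,a,b,z in[("mill",(338.5,243),(316.7,188.6),.187),("bottle",(170+306/1.481,140+144/1.481),(240+168/1.538,120+152/1.326),.124)]:
    x,e=tri((T,a),(S,b));p=plane(T,a,z);print(n,x,e,"board mm",1e3*(R.T@(x[:2]-C)),1e3*(R.T@(p[:2]-C)))
a,b=[cv2.imread(f"pics/{n}.png").astype(int) for n in("top0","t9")]
for n,r in(("egg",(175,160,240,205)),("mug",(388,155,432,200))): print(n,np.abs(a-b)[r[1]:r[3],r[0]:r[2]].mean())
E
```

```text
mill [ 0.54323229 -0.04241874  0.1779441 ] 1.0625664502021666 board mm [-0.76236936  0.09269901] [-2.10124037  1.00072288]
bottle [ 0.5598474  -0.13948314  0.11735704] 2.3358150735273235 board mm [  1.61365603 -98.36005807] [ -0.62039768 -96.25347395]
egg 4.915783475783476
mug 4.4311447811447815
```

```bash
python3 -c "
from plant import job;print(job.close_job())"
```

```text
the job is handed in; nothing more can be done
None
```

The board is set as asked and handed in at about 34 s: salt on the egg-box side, bottle at the other end, tea light in front, and the pepper mill placed last in the middle. All four stand upright, measured within a few mm of their places, and the egg box and mug look unmoved.

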